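# Pick the full medicine jar by its weight

## Robot

A 6-joint arm with a two-finger parallel gripper is mounted at the origin on the work surface. World frame = base frame: x ahead of the robot, y to its left, z up, the work surface at z = 0. Lengths are in m, angles in rad, forces in N, time in s.
With the tool pointing down it reaches from about 0.3 to 1 m from the base axis. Payload 5.1 kg.
Tool frame: the origin (TCP) lies on the mounting face of the last link; the fingertips stand 190 mm ahead of it and the grasp point (between the pads) lies 171 mm ahead of it (hold_point_z is the distance from the TCP to the grasp point, in m); z points along the fingers, y is the line along which they close (so a half turn about z gives the same grasp; the last joint's range is limited). The gripper opens to 95 mm and grips with 3 to 60 N. Pads are 20 mm wide; open, the fingers measure 119 mm over their backs; the gripper's body (75 mm by 180 mm) begins 59 mm behind the grasp point.
Start: joints at [1.086, 0.124, 1.65, -0, 1.367, -0.083], TCP at [0.254, 0.598, 0.405] pointing down, gripper open.
Joint ranges: [-2.61, 2.61], [-1.02, 2.33], [0.03, 2.71], [-1.35, 4.49], [0.32, 2.68], [-2.91, 2.91]. Speed limits (rad/s): [2.57, 2.57, 3.14, 3.14, 3.14, 3.14].

## Interface

Orientations are given as a rotation vector (axis times angle).
In Python, from cell import * gives the robot as it stands.
- The arm moves only by the tool jog_arm, never from a script. Its arguments are lists of equal length, an entry for each row: "xyz": the shift along the world's x, y, z scaled (see below), a list of three; "spin": the turn about the world's z scaled (see below); "hand": the opening, from -1 (shut) to 1 (fully open). In form: {"xyz": [[x, y, z], ...], "spin": [spin, ...], "hand": [hand, ...]}. A call has 1 to 5 rows; each row shifts and turns the commanded pose from where the row before left it; what a row does not reach is not made up. The controller multiplies each number of a shift by 0.04 m and each number of a turn by 4 degrees. A row lasts 1/10 s, in which the tool goes at most 50 mm and 8.59 degrees, less where a joint would pass 70% of its speed; a pose out of reach is approached as far as the arm can. A call with a number of a shift or a turn outside -1 to 1 is refused whole. A call with a gripper value outside its range is refused whole. The fingers move at their own pace and stop on an object; "newtons" is the grip in N (left out, the last holds). Time passes only in rows, so rows that do not move let the fingers close. It gives the time, the measured TCP pose, the force, the opening and the grip force at its end, in the units of the state.
- sense(): the state, without advancing time (a new reading comes with each control period).
- snapshot(name): name is "scene" or "side" or "wrist"; returns a dict with "pixels" (400x640x3 uint8, blue, green, red), "mtx" (3x3 intrinsics, pixels), "R" (3x3) and "t" (3): a world point X has camera coordinates R X + t; the wrist camera has in their place "tool_from_camera" (4x4, takes a point from camera to tool coordinates, whose origin is the TCP and whose axes are the flange's). Camera axes: x right, y down, z forward; pixel columns grow to the right and rows downward; lengths in m; the calibration is good to about 2 mm. A picture is of the moment at which its call begins: read the wrist's pose just before it. There is no depth.
- sign_off(): hands the job in; it is judged then, once.
The state is a dict: "time": time; "q": joint angles; "qd": joint speeds; "effort": joint torques, N m; "position": TCP position; "ee_rot": TCP orientation; "force": force on the tool from outside, world axes, zero at the start; "torque": the same for the moment, N m; "grip_width": opening from 0.0 (shut) to 1.0 (fully open); "grasp_force": force on a finger pad.
Only numpy, scipy, OpenCV 4.12 (cv2) and the standard library are available. Lean on these libraries where they do the work, as an engineer would, in place of code of your own. Each camera call takes 0.05 s, during which the arm holds its last target. There are 200 camera calls.

## Task

Three identical closed brown medicine jars stand on the pharmacy counter; one is full and the other two are empty, which only their weight tells. Find the full jar by lifting, and set it down upright inside the cream tray without dropping it; leave the two empty jars standing upright on the counter, and do not knock any jar over.

Things in the scene. Friction and masses are not known exactly. Their poses are not given: they have to be found in the camera images.
- jar_a: one of three closed, opaque, identical jars upright on the counter: brown body 58 mm in diameter up to 78 mm, paper label, white cap 50 mm in diameter, 100 mm high in all. One of the three (it varies) is full, about 0.44 kg; the other two are empty, about 0.1 kg. Origin: centre of the underside, z up. Grasp the brown body from above in any direction; centres at least 95 mm apart
- jar_b: one of three closed, opaque, identical jars upright on the counter: brown body 58 mm in diameter up to 78 mm, paper label, white cap 50 mm in diameter, 100 mm high in all. One of the three (it varies) is full, about 0.44 kg; the other two are empty, about 0.1 kg. Origin: centre of the underside, z up. Grasp the brown body from above in any direction; centres at least 95 mm apart
- jar_c: one of three closed, opaque, identical jars upright on the counter: brown body 58 mm in diameter up to 78 mm, paper label, white cap 50 mm in diameter, 100 mm high in all. One of the three (it varies) is full, about 0.44 kg; the other two are empty, about 0.1 kg. Origin: centre of the underside, z up. Grasp the brown body from above in any direction; centres at least 95 mm apart
- tray: empty cream plastic dispensing tray, open on top, fixed to the counter: 170 mm along its x by 210 mm along its y, 40 mm high, walls 6 mm thick, inner floor about 6 mm above the counter. Origin: centre of its underside; x, y along its sides, z up. The counter top is at height 0

How it is judged:
At the end, for the whole second after the job is handed in: The full jar (over 2.2 N on the tray) stands on the tray's floor (within 12 mm of the counter), its centre within 75 mm (tray x) and 95 mm (tray y) of the tray's. The other two stand on the counter itself (within 4 mm). All three are within 10 degrees of upright and at rest (((x of jar_a in the frame of tray between -0.075 and 0.075 m and y of jar_a in the frame of tray between -0.095 and 0.095 m and z of jar_a in the frame of tray below 0.012 m and angle between each of jar_a, jar_b, jar_c's own z axis and vertical below 0.17 rad and linear speed of each of jar_a, jar_b, jar_c below 0.03 m/s and contact force between jar_a and tray above 2.2 N and height (world z) of each of jar_b, jar_c below 0.004 m) or (x of jar_b in the frame of tray between -0.075 and 0.075 m and y of jar_b in the frame of tray between -0.095 and 0.095 m and z of jar_b in the frame of tray below 0.012 m and angle between each of jar_b, jar_a, jar_c's own z axis and vertical below 0.17 rad and linear speed of each of jar_b, jar_a, jar_c below 0.03 m/s and contact force between jar_b and tray above 2.2 N and height (world z) of each of jar_a, jar_c below 0.004 m) or (x of jar_c in the frame of tray between -0.075 and 0.075 m and y of jar_c in the frame of tray between -0.095 and 0.095 m and z of jar_c in the frame of tray below 0.012 m and angle between each of jar_c, jar_a, jar_b's own z axis and vertical below 0.17 rad and linear speed of each of jar_c, jar_a, jar_b below 0.03 m/s and contact force between jar_c and tray above 2.2 N and height (world z) of each of jar_a, jar_b below 0.004 m))); the robot touches nothing.
It fails at once if a jar is knocked over or tipped by more than 35 degrees (angle between any of jar_a, jar_b, jar_c's own z axis and vertical above 0.61 rad).
It fails at once if a jar is dropped or slammed into the tray (faster than 0.6 m/s within 60 mm of its floor) ((x of jar_a in the frame of tray between -0.075 and 0.075 m and y of jar_a in the frame of tray between -0.095 and 0.095 m and z of jar_a in the frame of tray below 0.066 m and linear speed of jar_a above 0.6 m/s) or (x of jar_b in the frame of tray between -0.075 and 0.075 m and y of jar_b in the frame of tray between -0.095 and 0.095 m and z of jar_b in the frame of tray below 0.066 m and linear speed of jar_b above 0.6 m/s) or (x of jar_c in the frame of tray between -0.075 and 0.075 m and y of jar_c in the frame of tray between -0.095 and 0.095 m and z of jar_c in the frame of tray below 0.066 m and linear speed of jar_c above 0.6 m/s)).
It also fails if it takes over 72 s, if anything falls off the work surface, if the arm or the gripper's body presses on something with over 40 N, if the wrist force passes 120 N, or if a joint passes its speed limit or range.

## Working session

There is one attempt and no reset: what is moved stays moved. The work goes in short steps, Python scripts to look and compute and a tool call to move; the robot and the scene stay as the last step left them, time stands still between calls to the robot, and variables do not carry over. Pictures are saved under pics/ and viewed, at most 10 in all, crops included, and the job is handed in when it is done.

Besides the shell and the picture viewer there is one more tool, called after "Emit:" by a JSON object that holds its "fn" and its "kwargs", one argument or row to a line. jog_arm: Moves the arm, as the interface text tells. Shifts and turns lie within -1 to 1; 1 stands for 0.04 m of shift or 4 degrees of turn. Its arguments: {"type":"object","properties":{"xyz":{"type":"array","items":{"type":"array","items":{"type":"number","minimum":-1,"maximum":1}}},"spin":{"type":"array","items":{"type":"number","minimum":-1,"maximum":1}},"hand":{"type":"array","items":{"type":"number"}},"newtons":{"type":"number"}},"required":["xyz","spin","hand"]}

```bash
mkdir -p pics; python3 - <<'E'
from cell import *
import cv2
s=sense();print({k:s[k] for k in('time','position','ee_rot','force','grip_width')})
for n in('scene','side'):
    p=snapshot(n);cv2.imwrite(f'pics/{n}1.png',p['pixels']);print(n,p['mtx'],p['R'],p['t'])
E
```

```text
{'time': 0.0, 'position': array([0.2540949 , 0.59802413, 0.4035066 ]), 'ee_rot': array([-6.26718629e-01, -3.07788385e+00,  3.01762358e-03]), 'force': array([-0.04681672, -0.0074517 , -0.13796236]), 'grip_width': 0.9997317859214455}
scene [[461.31893564   0.         328.40137868]
 [  0.         461.31893564 191.15244167]
 [  0.           0.           1.        ]] [[ 0.21908463  0.9756962  -0.00434225]
 [ 0.82184193 -0.18693301 -0.5381746 ]
 [-0.52590662  0.11433714 -0.84282219]] [-0.09275939 -0.41807059  1.19729778]
side [[391.38646426   0.         321.68184628]
 [  0.         391.38646426 194.08770638]
 [  0.           0.           1.        ]] [[ 0.72895716 -0.6842774  -0.01964437]
 [-0.48835082 -0.49969941 -0.71541175]
 [ 0.47972382  0.53109786 -0.69842689]] [-0.39670905  0.27806494  0.67257422]
```

View pics/scene1.png

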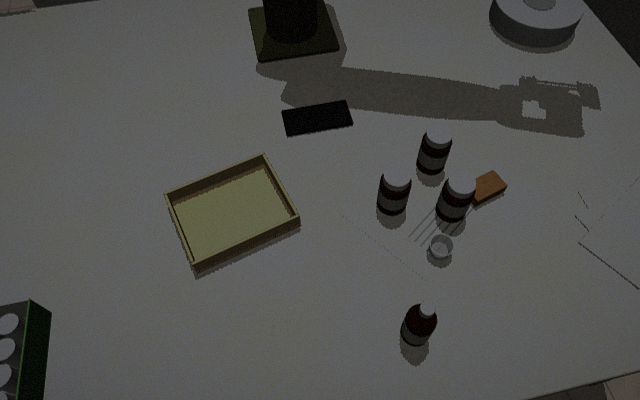

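View pics/side1.png

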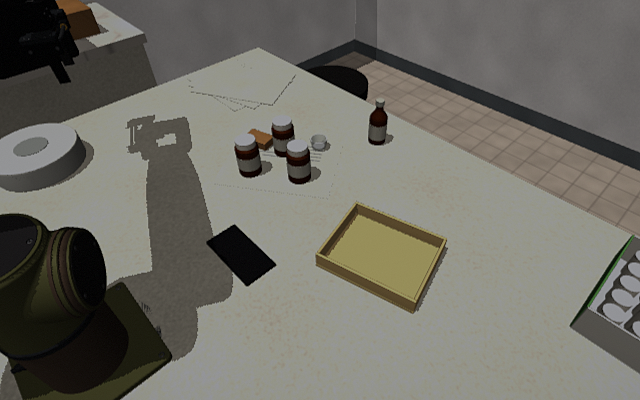

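Scene view: three jars at about (434,152), (394,192) and (456,198), with a taller bottle as a distractor at (419,325) and the tray centred near (232,210). In the side view the jar caps are at about (246,141), (283,123) and (299,147), and the tray is near (382,255).

```bash
cat >h.py <<'E'
import numpy as np,cv2
def ray(p,uv,z,R=None,t=None):
    R=p['R'] if R is None else R;t=p['t'] if t is None else t
    d=R.T@np.linalg.solve(p['mtx'],[*uv,1]);c=-R.T@t
    return c+d*(z-c[2])/d[2]
E
python3 - <<'E'
from cell import *
from h import *
P={n:snapshot(n) for n in('scene','side')}
def blobs(n,f):
    h=cv2.cvtColor(P[n]['pixels'],cv2.COLOR_BGR2HSV);m=f(h).astype(np.uint8)*255
    k,l,s,c=cv2.connectedComponentsWithStats(m)
    return l,[(i,*s[i]) for i in range(1,k) if s[i][4]>60]
for n,u in(('side',[(246,141),(283,122),(299,147)]),('scene',[(438,133),(396,174),(461,179)])):
    for q in u: print(n,q,ray(P[n],q,.1).round(3))
for n,u in(('side',[(358,204),(447,239),(414,303),(316,255)]),('scene',[(264,154),(299,217),(193,264),(165,194)])):
    r=[ray(P[n],q,.04) for q in u]; print(n,np.round(r,3).tolist(),np.mean(r,0).round(3),[np.linalg.norm(r[i]-r[i-1]).round(3) for i in range(4)])
# brown body blobs: dark reddish
for n in P:
    l,b=blobs(n,lambda h:((h[...,0]<12)|(h[...,0]>170))&(h[...,1]>90)&(h[...,2]<110))
    print(n,[tuple(map(int,x)) for x in b])
vis=np.vstack([cv2.resize(P['side']['pixels'][100:200,220:345],None,fx=4,fy=3,interpolation=0),cv2.resize(P['scene']['pixels'][120:220,365:490],None,fx=4,fy=3,interpolation=0)])
cv2.imwrite('pics/crop.png',np.clip(vis*1.5,0,255).astype(np.uint8))
E
```

```text
side (246, 141) [0.482 0.197 0.1  ]
side (283, 122) [0.597 0.196 0.1  ]
side (299, 147) [0.558 0.089 0.1  ]
scene (438, 133) [0.485 0.201 0.1  ]
scene (396, 174) [0.558 0.095 0.1  ]
scene (461, 179) [0.594 0.205 0.1  ]
side [[0.565, -0.097, 0.04], [0.621, -0.289, 0.04], [0.457, -0.331, 0.04], [0.404, -0.134, 0.04]] [ 0.512 -0.213  0.04 ] [np.float64(0.165), np.float64(0.2), np.float64(0.169), np.float64(0.204)]
scene [[0.414, -0.131, 0.04], [0.573, -0.089, 0.04], [0.624, -0.286, 0.04], [0.467, -0.329, 0.04]] [ 0.519 -0.209  0.04 ] [np.float64(0.205), np.float64(0.164), np.float64(0.204), np.float64(0.163)]
scene [(303, 421, 134, 31, 25, 186), (323, 380, 175, 31, 26, 184), (329, 442, 180, 34, 28, 189), (400, 405, 304, 32, 33, 423)]
side [(178, 370, 107, 17, 20, 251), (180, 272, 126, 22, 14, 186), (182, 235, 142, 24, 18, 212), (183, 275, 150, 35, 16, 267), (184, 240, 166, 22, 11, 110), (185, 289, 172, 22, 12, 108)]
```

View pics/crop.png

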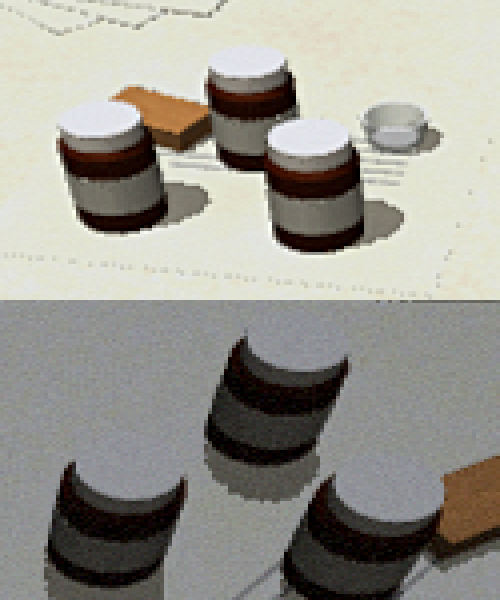

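Emit:
{"fn": "jog_arm", "kwargs": {
  "xyz": [
    [0.57,-1,0],
    [0.57,-1,0],
    [0.57,-1,0],
    [0.57,-1,0],
    [0.57,-1,0]
  ],
  "spin": [0,0,0,0,0],
  "hand": [1,1,1,1,1]
}}

```text
time: 0.7
position: [0.3686, 0.3966, 0.4046]
ee_rot: [0.626, 3.078, -0.0]
force: [0.9, 0.6, 0.5]
grip_width: 1.0
grasp_force: 0.0
```

Emit:
{"fn": "jog_arm", "kwargs": {
  "xyz": [
    [0.57,-1,0],
    [0.57,-1,0],
    [0.57,-1,0],
    [0.57,-1,0],
    [0.57,-1,0]
  ],
  "spin": [0,0,0,0,0],
  "hand": [1,1,1,1,1]
}}

```text
time: 1.2
position: [0.4827, 0.1964, 0.4048]
ee_rot: [0.627, 3.078, 0.0]
force: [0.4, 0.3, -1.0]
grip_width: 0.999
grasp_force: 0.0
```

Emit:
{"fn": "jog_arm", "kwargs": {
  "xyz": [
    [0,0,0],
    [0,0,0]
  ],
  "spin": [0,0],
  "hand": [1,1]
}}

```text
time: 1.4
position: [0.4825, 0.1975, 0.4046]
ee_rot: [-0.631, -3.077, -0.0]
force: [-0.6, 0.9, 0.5]
grip_width: 0.998
grasp_force: 0.0
```

```bash
cat >>h.py <<'E'
from scipy.spatial.transform import Rotation as Ro
def wpose(p,s):
    T=np.eye(4);T[:3,:3]=Ro.from_rotvec(s['ee_rot']).as_matrix();T[:3,3]=s['position']
    C=np.linalg.inv(T@p['tool_from_camera']);return C[:3,:3],C[:3,3]
E
python3 - <<'E'
from cell import *
from h import *
s=sense();p=snapshot('wrist');R,t=wpose(p,s);print(s['time'],s['position'],s['force'],R.round(2).tolist(),t)
cv2.imwrite('pics/w1.png',p['pixels'])
for X in[(.482,.2,.1),(.595,.202,.1),(.557,.094,.1)]:
    c=p['mtx']@(R@X+t);print((c/c[2])[:2].round(1))
E
```

```text
1.4 [0.48247404 0.19745415 0.40457286] [-0.56870402  0.92238033  0.4704189 ] [[0.39, 0.92, -0.0], [0.88, -0.37, 0.3], [0.27, -0.12, -0.96]] [-0.37059825 -0.38176401  0.28445162]
[321.8 197.4]
[365.  290.4]
[258.  296.4]
```

View pics/w1.png

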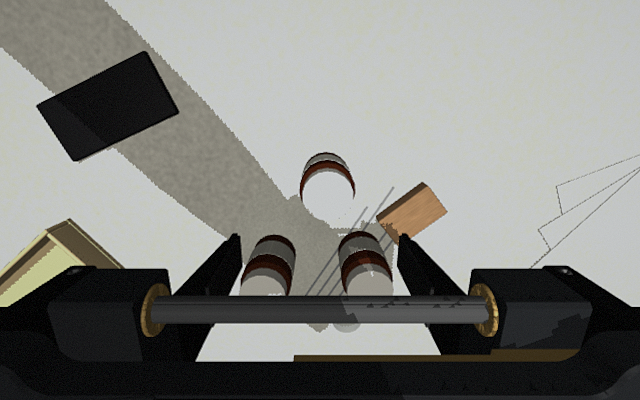

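The wrist view shows jar A's cap at about (328,197), against a predicted (322,197), so I shift about 6 mm along the closing line. Jars B and C are at about (367,290) and (266,296).

Emit:
{"fn": "jog_arm", "kwargs": {
  "xyz": [
    [0.04,0.2,-0.6],
    [0,0,-1],
    [0,0,-1],
    [0,0,-1],
    [0,0,-0.8]
  ],
  "spin": [0,0,0,0,0],
  "hand": [1,1,1,1,1]
}}

```text
time: 1.95
position: [0.4822, 0.2078, 0.2263]
ee_rot: [-0.622, -3.077, 0.001]
force: [0.5, 0.5, 0.2]
grip_width: 1.0
grasp_force: 0.0
```

Emit:
{"fn": "jog_arm", "kwargs": {
  "xyz": [
    [0,0,0],
    [0,0,0],
    [0,0,0],
    [0,0,0],
    [0,0,0]
  ],
  "spin": [0,0,0,0,0],
  "hand": [1,0.1,0.1,0.1,0.1],
  "newtons": 25
}}

```text
time: 2.45
position: [0.4845, 0.2065, 0.2307]
ee_rot: [0.626, 3.076, 0.003]
force: [0.3, 1.0, -0.5]
grip_width: 0.719
grasp_force: 0.0
```

Emit:
{"fn": "jog_arm", "kwargs": {
  "xyz": [
    [0,0,0],
    [0,0,0],
    [0,0,0],
    [0,0,0],
    [0,0,0]
  ],
  "spin": [0,0,0,0,0],
  "hand": [0,0,0,0,0],
  "newtons": 25
}}

```text
time: 2.95
position: [0.4842, 0.2059, 0.2296]
ee_rot: [0.627, 3.078, -0.001]
force: [-2.6, -3.4, 5.5]
grip_width: 0.594
grasp_force: 25.0
```

Emit:
{"fn": "jog_arm", "kwargs": {
  "xyz": [
    [0,0,0],
    [0,0,0.2],
    [0,0,0.3],
    [0,0,0.3],
    [0,0,0.2]
  ],
  "spin": [0,0,0,0,0],
  "hand": [-0.5,-0.5,-0.5,-0.5,-0.5]
}}

```text
time: 3.45
position: [0.484, 0.2064, 0.2702]
ee_rot: [0.627, 3.077, 0.001]
force: [-0.6, 0.5, -5.0]
grip_width: 0.598
grasp_force: 25.0
```

Emit:
{"fn": "jog_arm", "kwargs": {
  "xyz": [
    [0,0,0],
    [0,0,0],
    [0,0,0],
    [0,0,0]
  ],
  "spin": [0,0,0,0],
  "hand": [-0.5,-0.5,-0.5,-0.5]
}}

```text
time: 3.85
position: [0.4835, 0.2061, 0.268]
ee_rot: [-0.627, -3.077, 0.001]
force: [0.1, -0.1, -4.7]
grip_width: 0.597
grasp_force: 25.0
```

```bash
python3 - <<'E'
from cell import *
f=[]
for i in range(6):
    f.append(sense()['force'][2]);snapshot('wrist')
print(f)
from h import *
s=sense();print(s['time'],s['position'],s['grip_width'],s['grasp_force'])
p=snapshot('side');cv2.imwrite('pics/s2.png',p['pixels'])
E
```

```text
[np.float64(-4.675904456440599), np.float64(-4.473855033221422), np.float64(-4.843684310746966), np.float64(-5.092128548391433), np.float64(-4.414886868575029), np.float64(-4.440872302793962)]
4.15 [0.48380444 0.20618687 0.26860564] 0.5958545352445719 24.975340873979803
```

View pics/s2.png

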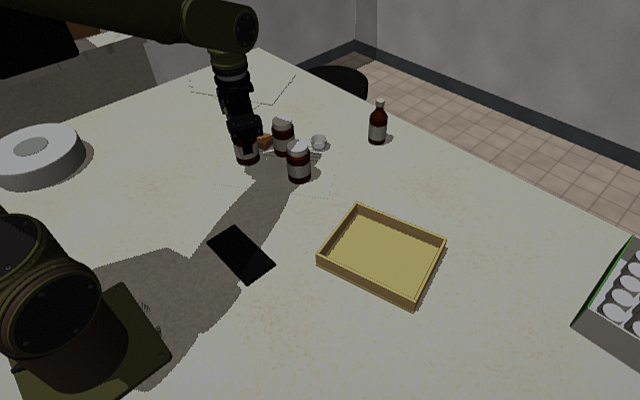

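The side view shows jar A off the counter, upright and held at (245,150), with the other two undisturbed. The wrist reads about 4.65 N, so this is the full jar (an empty one would read about 1 N). On to the tray.

Emit:
{"fn": "jog_arm", "kwargs": {
  "xyz": [
    [0,0,0.5],
    [0,0,0.8],
    [0,0,0.9],
    [0,0,0.8],
    [0,0,0.2]
  ],
  "spin": [0,0,0,0,0],
  "hand": [-0.5,-0.5,-0.5,-0.5,-0.5],
  "newtons": 35
}}

```text
time: 4.7
position: [0.4846, 0.2065, 0.4017]
ee_rot: [0.625, 3.071, 0.006]
force: [0.9, -0.4, -3.5]
grip_width: 0.591
grasp_force: 35.0
```

Emit:
{"fn": "jog_arm", "kwargs": {
  "xyz": [
    [0,-0.3,0],
    [0.05,-0.6,0],
    [0.07,-0.8,0],
    [0.07,-0.9,0],
    [0.07,-0.9,0]
  ],
  "spin": [0,0,0,0,0],
  "hand": [-0.5,-0.5,-0.5,-0.5,-0.5]
}}

```text
time: 5.2
position: [0.4933, 0.0644, 0.3933]
ee_rot: [-0.625, -3.074, 0.003]
force: [0.1, -0.7, -3.8]
grip_width: 0.595
grasp_force: 35.0
```

Emit:
{"fn": "jog_arm", "kwargs": {
  "xyz": [
    [0.07,-0.9,0],
    [0.07,-0.9,0],
    [0.07,-0.9,0],
    [0.07,-0.9,0],
    [0.07,-0.9,0]
  ],
  "spin": [0,0,0,0,0],
  "hand": [-0.5,-0.5,-0.5,-0.5,-0.5]
}}

```text
time: 5.7
position: [0.5071, -0.1157, 0.3933]
ee_rot: [-0.627, -3.073, -0.0]
force: [0.8, 0.5, -5.0]
grip_width: 0.597
grasp_force: 35.0
```

Emit:
{"fn": "jog_arm", "kwargs": {
  "xyz": [
    [0.07,-0.9,0],
    [0.07,-0.8,0],
    [0.07,-0.5,0],
    [0.05,-0.2,0],
    [0,0,0]
  ],
  "spin": [0,0,0,0,0],
  "hand": [-0.5,-0.5,-0.5,-0.5,-0.5]
}}

```text
time: 6.2
position: [0.5181, -0.2106, 0.3943]
ee_rot: [-0.629, -3.074, -0.002]
force: [-0.1, 0.2, -4.5]
grip_width: 0.59
grasp_force: 35.0
```

```bash
python3 - <<'E'
from cell import *
from h import *
s=sense();print(s['time'],s['position'],s['force'],s['grip_width'],s['grasp_force'])
p=snapshot('side');cv2.imwrite('pics/s3.png',p['pixels'])
E
```

```text
6.2 [ 0.51805391 -0.21063409  0.39428232] [-0.14140472  0.24277278 -4.47846568] 0.590086251000772 34.9701460119104
```

View pics/s3.png

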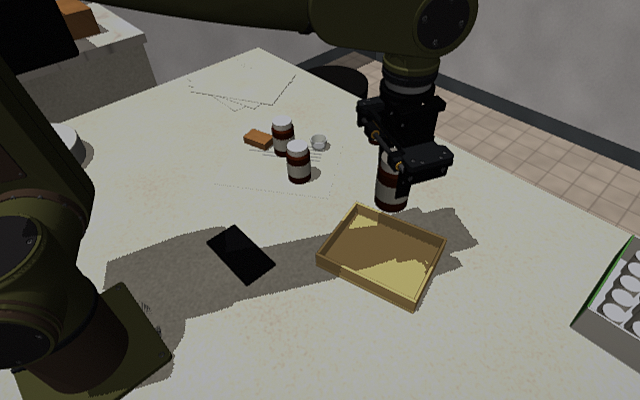

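The jar hangs upright at (392,180) above the tray, and the other two are still standing. Lowering now.

Emit:
{"fn": "jog_arm", "kwargs": {
  "xyz": [
    [0,0,-0.4],
    [0,0,-0.7],
    [0,0,-0.7],
    [0,0,-0.7],
    [0,0,-0.5]
  ],
  "spin": [0,0,0,0,0],
  "hand": [-0.5,-0.5,-0.5,-0.5,-0.5]
}}

```text
time: 6.75
position: [0.5176, -0.2079, 0.2731]
ee_rot: [-0.623, -3.075, -0.002]
force: [-0.6, 0.8, -5.1]
grip_width: 0.598
grasp_force: 35.0
```

Emit:
{"fn": "jog_arm", "kwargs": {
  "xyz": [
    [0,0,-0.3],
    [0,0,-0.2],
    [0,0,-0.15],
    [0,0,-0.1],
    [0,0,0]
  ],
  "spin": [0,0,0,0,0],
  "hand": [-0.5,-0.5,-0.5,-0.5,-0.5]
}}

```text
time: 7.25
position: [0.5188, -0.2098, 0.2469]
ee_rot: [0.627, 3.078, -0.0]
force: [-0.5, -0.3, -4.7]
grip_width: 0.593
grasp_force: 35.0
```

Emit:
{"fn": "jog_arm", "kwargs": {
  "xyz": [
    [0,0,-0.1],
    [0,0,-0.1],
    [0,0,0],
    [0,0,0]
  ],
  "spin": [0,0,0,0],
  "hand": [-0.5,-0.5,-0.5,-0.5]
}}

```text
time: 7.65
position: [0.5186, -0.2098, 0.2387]
ee_rot: [-0.627, -3.078, -0.0]
force: [0.2, -0.3, -4.6]
grip_width: 0.593
grasp_force: 35.0
```

Emit:
{"fn": "jog_arm", "kwargs": {
  "xyz": [
    [0,0,-0.05],
    [0,0,0],
    [0,0,0]
  ],
  "spin": [0,0,0],
  "hand": [-0.5,-0.5,-0.5]
}}

```text
time: 7.95
position: [0.5186, -0.2098, 0.2367]
ee_rot: [-0.627, -3.078, -0.0]
force: [-0.2, 0.1, -3.6]
grip_width: 0.597
grasp_force: 35.0
```

Emit:
{"fn": "jog_arm", "kwargs": {
  "xyz": [
    [0,0,-0.03],
    [0,0,0],
    [0,0,0]
  ],
  "spin": [0,0,0],
  "hand": [-0.5,-0.5,-0.5]
}}

```text
time: 8.25
position: [0.5187, -0.2098, 0.2357]
ee_rot: [0.627, 3.078, -0.0]
force: [0.6, -0.6, -4.1]
grip_width: 0.595
grasp_force: 35.0
```

Emit:
{"fn": "jog_arm", "kwargs": {
  "xyz": [
    [0,0,-0.03],
    [0,0,0],
    [0,0,0]
  ],
  "spin": [0,0,0],
  "hand": [-0.5,-0.5,-0.5]
}}

```text
time: 8.55
position: [0.5189, -0.21, 0.2356]
ee_rot: [0.627, 3.078, -0.0]
force: [-3.4, 1.0, 5.7]
grip_width: 0.592
grasp_force: 35.0
```

Emit:
{"fn": "jog_arm", "kwargs": {
  "xyz": [
    [0,0,-0.03],
    [0,0,0],
    [0,0,0]
  ],
  "spin": [0,0,0],
  "hand": [-0.5,-0.5,-0.5]
}}

```text
time: 8.85
position: [0.5191, -0.2101, 0.2355]
ee_rot: [0.627, 3.078, -0.001]
force: [-5.2, 1.6, 11.7]
grip_width: 0.597
grasp_force: 35.0
```

Contact with the tray floor. Releasing at a moderate opening, then raising the hand.

Emit:
{"fn": "jog_arm", "kwargs": {
  "xyz": [
    [0,0,0],
    [0,0,0],
    [0,0,0],
    [0,0,0],
    [0,0,0]
  ],
  "spin": [0,0,0,0,0],
  "hand": [0.35,0.5,0.7,0.8,0.8]
}}

```text
time: 9.35
position: [0.5186, -0.2098, 0.2329]
ee_rot: [-0.627, -3.078, -0.0]
force: [1.7, -0.1, 0.7]
grip_width: 0.89
grasp_force: 0.0
```

Emit:
{"fn": "jog_arm", "kwargs": {
  "xyz": [
    [0,0,0],
    [0,0,0.2],
    [0,0,0.5],
    [0,0,0.8],
    [0,0,1]
  ],
  "spin": [0,0,0,0,0],
  "hand": [0.8,0.8,0.8,0.8,0.8]
}}

```text
time: 9.85
position: [0.518, -0.2095, 0.333]
ee_rot: [-0.626, -3.075, -0.001]
force: [0.6, -0.2, 0.2]
grip_width: 0.896
grasp_force: 0.0
```

Emit:
{"fn": "jog_arm", "kwargs": {
  "xyz": [
    [0,0,1],
    [0,0,1],
    [0,0,0.5],
    [0,0,0],
    [0,0,0]
  ],
  "spin": [0,0,0,0,0],
  "hand": [0.8,0.8,0.8,0.8,0.8]
}}

```text
time: 10.35
position: [0.5184, -0.2097, 0.433]
ee_rot: [0.627, 3.078, -0.0]
force: [-0.8, -0.5, -0.1]
grip_width: 0.9
grasp_force: 0.0
```

```bash
python3 - <<'E'
from cell import *
from h import *
s=sense();print(s['time'],s['position'],s['force'],s['grip_width'])
p=snapshot('side');cv2.imwrite('pics/s4.png',p['pixels'])
E
```

```text
10.35 [ 0.51844381 -0.20967277  0.43297205] [-0.78142755 -0.53545287 -0.05902554] 0.8996668081352668
```

View pics/s4.png

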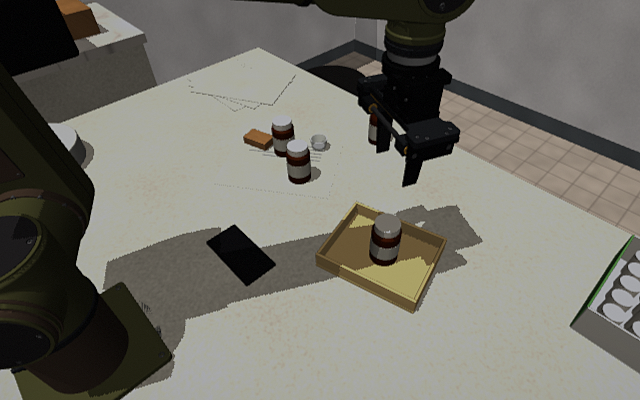

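The jar stands upright in the middle of the tray at (386,240), the two empty jars stand untouched at (283,137) and (299,162), and the gripper is clear.

```bash
python3 -c "
from cell import *
print(sign_off())"
```

```text
the job is handed in; nothing more can be done
None
```

The full jar (jar A by my labelling, about 4.6 N when lifted) stands upright near the middle of the cream tray, the other two jars are untouched on the counter, and the job was handed in at about 10 s; sign-off returned no verdict.

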